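# Count tablets through the gate of a counting tray

### The arm

A 7-joint arm with a two-finger parallel gripper is mounted at the origin on the work surface. World frame = base frame: x ahead of the robot, y to its left, z up, the work surface at z = 0. Lengths are in mm, angles in rad, forces in N, time in s.
With the tool pointing down it reaches from about 425 to 1025 mm from the base axis. Payload 3.6 kg.
Tool frame: the origin (TCP) lies on the mounting face of the last link; the fingertips stand 173 mm ahead of it and the grasp point (between the pads) lies 155 mm ahead of it; z points along the fingers, y is the line along which they close (so a half turn about z gives the same grasp; the last joint's range is limited). The gripper opens to 85 mm and grips with 20 to 120 N. Pads are 22 mm wide; open, the fingers measure 114 mm over their backs; the gripper's body (76 mm by 85 mm) begins 54 mm behind the grasp point. The pads swing forward as they close: fully open they stand 13 mm farther back than shut.
Start: joints at [1.02, 0.591, 0.048, 1.609, -0.033, 0.943, -0.034], TCP at [319.788, -650.665, 404.702] pointing down, gripper open.
Joint ranges: [-2.69, 2.69], [-0.47, 2.24], [-1.27, 1.36], [0.19, 2.51], [-1.53, 4.68], [0.08, 2.07], [-3.09, 3.09]. Speed limits (rad/s): [2.57, 2.57, 3.14, 3.14, 3.14, 3.14, 3.14].

### API

Orientations are given as a rotation vector (axis times angle).
In Python, from rig import telemetry, get_image, order gives the robot as it stands. The module is installed in compiled form; this text tells all that it offers.
- The arm moves only by the tool apply_moves, never from a script. Its arguments are lists of equal length, an entry for each row: "slide": the shift along the tool's x, y, z in cm, a list of three; "delta_rot": the turn, a rotation vector about the tool's x, y, z in degrees, a list of three; "grip": the finger opening in cm, from 0 to 8.54. A call has 1 to 10 rows; each row is the pose to reach, as a shift and turn from the pose commanded when the call began, along the tool's axes at that moment; what a row does not reach only later rows make up. A row lasts 1/12 s, in which the tool goes at most 41.7 mm and 7.16 degrees, less where a joint would pass 70% of its speed; a pose out of reach is approached as far as the arm can. A call with a gripper value outside its range is refused whole. The fingers move at their own pace and stop on an object; "grip_force" is the grip in N (left out, the last holds). Time passes only in rows, so rows that repeat a pose let the fingers close. It gives the time, the measured TCP pose, the force, the opening and the grip force at its end, in the units of the state.
- telemetry.get_state(): the state, without advancing time (a new reading comes with each control period).
- get_image(name): name is "scene" or "top"; returns a dict with "image" (420x560x3 uint8, red, green, blue), "range_z" (420x560 float32, mm along the optical axis (not along the pixel's ray), 0 where there is no reading), "fov_y" (degrees; the focal length in pixels is half the picture's height over the tangent of half this angle, whatever the lens; pixels are square), "cx", "cy" (the principal point, pixels), "pose" (4x4, takes a point from camera to world coordinates). Camera axes: x right, y up, looking along -z (the intrinsics and any distortion apply to the point x, -y, -z); pixel columns grow to the right and rows downward; lengths in mm; the calibration is good to about 2 mm. A picture is of the moment at which its call begins.
- order.finish_job(): hands the job in; it is judged then, once.
The state is a dict: "time_s": time; "qpos": joint angles; "dq": joint speeds; "joint_efforts": joint torques, N m; "tcp_pos": TCP position; "orientation": TCP orientation; "wrist_force": force on the tool from outside, world axes, zero at the start; "moment": the same for the moment, N m; "width": finger opening in mm; "gripper_force": force on a finger pad.
Only numpy, scipy, OpenCV 4.12 (cv2) and the standard library are available. Lean on these libraries where they do the work, as an engineer would, in place of code of your own. Each camera call takes 0.05 s, during which the arm holds its last target. There are 200 camera calls.

### The job

Count the three white disinfectant tablets out of the blue counting tray: with the fingertips, sweep them one at a time through the tray's narrow gate so that each drops into the collecting trough. Slide them only, never pick a tablet up; leave the yellowed tablet behind on the platform, and do not disturb the jar, beaker and bottle standing around.

Things in the scene. Friction and masses are not known exactly. Their poses are not given: they have to be found in the camera images.
- tray: Blue plastic counting tray, 224 x 224 mm, fixed on the bench, placed and turned differently each time. Origin: under its middle, at bench height; z up; its +x points from the platform through the gate to the trough. Walls 4 mm thick, tops 76 mm above the bench (14 mm above the platform).
- platform (a point): On the platform above the tray's origin (62 mm above the bench); tray's axes. In the tray's frame the platform runs from x = -106 mm (rear wall) to 60 mm (lip at the gate) and y = -108 to 108 mm. The tablets start flat on it, x = -70 to 10 mm, |y| under 65 mm.
- gate (a point): Middle of the gate, at platform height (x = 60, y = 0, z = 62 mm in the tray's frame; tray's axes): the only opening, 36 mm wide along y, in the 4 mm thick partition between platform and trough. Right beyond it the floor ends: a tablet tips over and drops into the trough once its middle is about 3 mm past this point.
- fence (a point): Middle of one of the two funnel fences (x = 40, y = 63, z = 69 mm in the tray's frame), 4 mm thick, tops 14 mm above the platform. They run straight from the gate's posts at (59, +-20) mm back to the side walls at (22, +-106) mm; the corners behind them are filled solid to about the same height.
- trough (a point): Middle of the collecting trough's white floor (x = 85, y = 0 in the tray's frame), 8 mm above the bench, 54 mm below the platform. The trough is open on top, runs along the tray's whole y behind the partition and is 50 mm wide (x = 60 to 110 mm in the tray's frame).
- white_1_mid (a point): White scored tablet, one of three alike, 26 mm in diameter, 12 mm thick, 10 to 16 g, lying flat on the platform; this point is its centre, 6 mm above the platform when flat; z is its axis
- white_2_mid (a point): White scored tablet, one of three alike, 26 mm in diameter, 12 mm thick, 10 to 16 g, lying flat on the platform; this point is its centre, 6 mm above the platform when flat; z is its axis
- white_3_mid (a point): White scored tablet, one of three alike, 26 mm in diameter, 12 mm thick, 10 to 16 g, lying flat on the platform; this point is its centre, 6 mm above the platform when flat; z is its axis
- yellow_mid (a point): Yellow-brown discoloured tablet that stays on the platform, 26 mm in diameter, 12 mm thick, 10 to 16 g, lying flat on the platform; this point is its centre, 6 mm above the platform when flat; z is its axis
- jar_mid (a point): Closed white plastic jar, 72 mm in diameter, 100 mm high, standing on the bench; its centre. Bystander.
- beaker_mid (a point): Glass beaker, 70 mm in diameter, 90 mm high, standing on the bench; its centre. Bystander.
- amber_bottle_mid (a point): Small amber glass bottle with black cap, 48 mm in diameter, 85 mm high, standing on the bench; its centre. Bystander.

How it is judged (in metres and radians):
On the way, in this order (a step that is already met when the one before it is completed fails the run):
1. one white tablet, and only one, is in the trough ((((x of white_1_mid in the frame of tray above 0.062 m and z of white_1_mid in the frame of tray below 0.054 m) and not (x of white_2_mid in the frame of tray above 0.062 m and z of white_2_mid in the frame of tray below 0.054 m) and not (x of white_3_mid in the frame of tray above 0.062 m and z of white_3_mid in the frame of tray below 0.054 m)) or (not (x of white_1_mid in the frame of tray above 0.062 m and z of white_1_mid in the frame of tray below 0.054 m) and (x of white_2_mid in the frame of tray above 0.062 m and z of white_2_mid in the frame of tray below 0.054 m) and not (x of white_3_mid in the frame of tray above 0.062 m and z of white_3_mid in the frame of tray below 0.054 m)) or (not (x of white_1_mid in the frame of tray above 0.062 m and z of white_1_mid in the frame of tray below 0.054 m) and not (x of white_2_mid in the frame of tray above 0.062 m and z of white_2_mid in the frame of tray below 0.054 m) and (x of white_3_mid in the frame of tray above 0.062 m and z of white_3_mid in the frame of tray below 0.054 m)))), for 0.2 s.
2. two white tablets are in the trough and the third is not ((((x of white_1_mid in the frame of tray above 0.062 m and z of white_1_mid in the frame of tray below 0.054 m) and (x of white_2_mid in the frame of tray above 0.062 m and z of white_2_mid in the frame of tray below 0.054 m) and not (x of white_3_mid in the frame of tray above 0.062 m and z of white_3_mid in the frame of tray below 0.054 m)) or ((x of white_1_mid in the frame of tray above 0.062 m and z of white_1_mid in the frame of tray below 0.054 m) and not (x of white_2_mid in the frame of tray above 0.062 m and z of white_2_mid in the frame of tray below 0.054 m) and (x of white_3_mid in the frame of tray above 0.062 m and z of white_3_mid in the frame of tray below 0.054 m)) or (not (x of white_1_mid in the frame of tray above 0.062 m and z of white_1_mid in the frame of tray below 0.054 m) and (x of white_2_mid in the frame of tray above 0.062 m and z of white_2_mid in the frame of tray below 0.054 m) and (x of white_3_mid in the frame of tray above 0.062 m and z of white_3_mid in the frame of tray below 0.054 m)))), for 0.2 s.
3. all three white tablets are in the trough (((x of white_1_mid in the frame of tray above 0.062 m and z of white_1_mid in the frame of tray below 0.054 m) and (x of white_2_mid in the frame of tray above 0.062 m and z of white_2_mid in the frame of tray below 0.054 m) and (x of white_3_mid in the frame of tray above 0.062 m and z of white_3_mid in the frame of tray below 0.054 m))), for 0.2 s.
At the end, for the whole second after the job is handed in: All three white tablets lie still in the collecting trough (centres between the partition and the outer wall, at least 8 mm below the platform), the yellowed tablet lies on the platform with its centre at least 10 mm short of the gate, and jar, beaker and bottle are within 20 mm of where they stood (x of white_1_mid in the frame of tray between 0.062 and 0.11 m and y of white_1_mid in the frame of tray between -0.108 and 0.108 m and z of each of white_1_mid, white_2_mid, white_3_mid in the frame of tray below 0.054 m and x of white_2_mid in the frame of tray between 0.062 and 0.11 m and y of white_2_mid in the frame of tray between -0.108 and 0.108 m and x of white_3_mid in the frame of tray between 0.062 and 0.11 m and y of white_3_mid in the frame of tray between -0.108 and 0.108 m and x of yellow_mid in the frame of tray between -0.106 and 0.05 m and y of yellow_mid in the frame of tray between -0.108 and 0.108 m and z of yellow_mid in the frame of tray between 0.062 and 0.078 m and linear speed of each of white_1, white_2, white_3, yellow below 0.02 m/s and distance of each of jar_mid, beaker_mid, amber_bottle_mid from where it was at the start of the episode below 0.02 m); the robot touches nothing.
It fails at once if a tablet is lifted: its centre rises more than 12 mm above where it lies on the platform (z of any of white_1_mid, white_2_mid, white_3_mid, yellow_mid in the frame of tray above 0.08 m).
It fails at once if the yellowed tablet goes through the gate (x of yellow_mid in the frame of tray above 0.06 m).
It fails at once if the jar, beaker or bottle is shoved more than 20 mm or tipped (distance of any of jar_mid, beaker_mid, amber_bottle_mid from where it was at the start of the episode above 0.02 m or angle between any of jar_mid, beaker_mid, amber_bottle_mid's own z axis and vertical above 0.35 rad).
It also fails if it takes over 64 s, if anything falls off the work surface, if the arm or the gripper's body presses on something with over 40 N, if the wrist force passes 120 N, or if a joint passes its speed limit or range.

## Working session

There is one attempt and no reset: what is moved stays moved. The work goes in short steps, Python scripts to look and compute and a tool call to move; the robot and the scene stay as the last step left them, time stands still between calls to the robot, and variables do not carry over. Pictures are saved under pics/ and viewed, at most 10 in all, crops included, and the job is handed in when it is done.

Besides the shell and the picture viewer there is one more tool, called after "Call:" in YAML: its name, and indented under it one key for each argument. apply_moves: Moves the arm, as the interface text tells. Its arguments: {"type":"object","properties":{"slide":{"type":"array"},"delta_rot":{"type":"array"},"grip":{"type":"array"},"grip_force":{"type":"number"}},"required":["slide","delta_rot","grip"]}

```bash
mkdir -p pics
cat > h.py <<'E'
import numpy as np, cv2
from rig import telemetry, get_image, order
from scipy.spatial.transform import Rotation as R
def pix2plane(d,uv,z):
    f=d['image'].shape[0]/2/np.tan(np.radians(d['fov_y'])/2)
    uv=np.atleast_2d(uv).astype(float)
    r=np.c_[(uv[:,0]-d['cx'])/f,-(uv[:,1]-d['cy'])/f,-np.ones(len(uv))]
    P=np.array(d['pose']); w=r@P[:3,:3].T; o=P[:3,3]
    return o+w*((z-o[2])/w[:,2])[:,None]
E
python3 - <<'E'
from h import *
s=telemetry.get_state(); print({k:np.round(v,3) for k,v in s.items()})
for n in ("top","scene"):
    d=get_image(n); print(n,{k:d[k] for k in d if k not in('image','range_z')})
    cv2.imwrite(f'pics/{n}0.png',d['image'][:,:,::-1])
    np.savez(f'{n}0.npz',**d)
E
```

```text
{'time_s': np.float64(0.0), 'qpos': array([ 1.021,  0.592,  0.048,  1.61 , -0.033,  0.943, -0.034]), 'dq': array([ 0.   , -0.001,  0.   , -0.001,  0.001,  0.001, -0.   ]), 'joint_efforts': array([-0.0000e+00, -5.4869e+01,  1.5460e+00, -1.9813e+01,  9.0000e-03,
        9.0000e-03,  0.0000e+00]), 'tcp_pos': array([ 319.624, -650.248,  403.504]), 'orientation': array([-3.058e+00, -7.110e-01,  1.000e-03]), 'wrist_force': array([-0.316, -0.907,  0.083]), 'moment': array([ 0.009, -0.024, -0.011]), 'gripper_force': np.float64(0.0), 'width': np.float64(85.471)}
top {'fov_y': 57.485236882823536, 'cx': 279.58375887925655, 'cy': 208.61089500246356, 'pose': array([[ 7.52318106e-03,  9.83980248e-01, -1.78118708e-01,
         3.56388578e+02],
       [-9.99840509e-01,  4.51666623e-03, -1.72787624e-02,
        -1.34561585e+01],
       [-1.61974581e-02,  1.78220291e-01,  9.83857292e-01,
         1.03888318e+03],
       [ 0.00000000e+00,  0.00000000e+00,  0.00000000e+00,
         1.00000000e+00]])}
scene {'fov_y': 49.28342524746625, 'cx': 276.9487610591793, 'cy': 210.8736587774576, 'pose': array([[-5.11734615e-01, -4.80264670e-01,  7.12371764e-01,
         1.28248895e+03],
       [ 8.58897443e-01, -3.05825903e-01,  4.10811027e-01,
         4.21045351e+02],
       [ 2.05637152e-02,  8.22080509e-01,  5.68999798e-01,
         6.78357966e+02],
       [ 0.00000000e+00,  0.00000000e+00,  0.00000000e+00,
         1.00000000e+00]])}
```

View pics/top0.png

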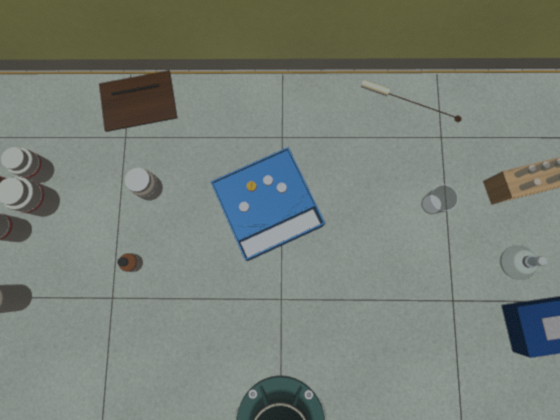

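View pics/scene0.png

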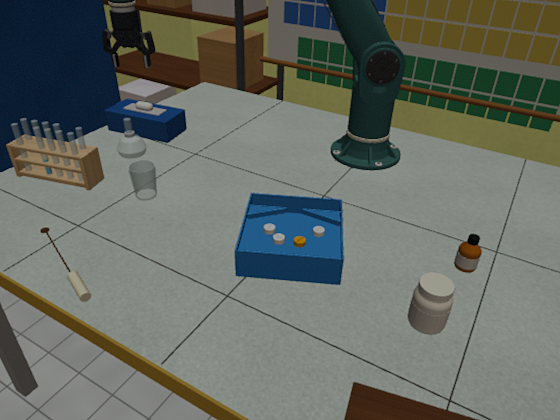

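The top view shows the tray centred near (268,204) with the trough towards the robot. The whites are near (244,207), (268,181) and (281,187), and the yellow is near (251,186). The scene view agrees.

```bash
cat >> h.py <<'E'
def blobs(d,T=None):
    im=d['image']; hsv=cv2.cvtColor(im,cv2.COLOR_RGB2HSV)
    blue=cv2.inRange(hsv,(98,110,40),(125,255,255))
    n,l,st,_=cv2.connectedComponentsWithStats(blue)
    return hsv,blue,l,st
def trayfit(d):
    hsv,blue,l,st=blobs(d)
    sc=[(st[i,4],i) for i in range(1,len(st)) if 200<st[i,0]+st[i,2]/2<350 and 150<st[i,1]+st[i,3]/2<300]
    i=max(sc)[1]
    c=max(cv2.findContours((l==i).astype(np.uint8),cv2.RETR_EXTERNAL,cv2.CHAIN_APPROX_NONE)[0],key=cv2.contourArea)
    return c[:,0,:]
def tablets(d,c):
    hsv=cv2.cvtColor(d['image'],cv2.COLOR_RGB2HSV)
    m=np.zeros(hsv.shape[:2],np.uint8); cv2.fillPoly(m,[cv2.convexHull(c.reshape(-1,1,2).astype(np.int32))],255)
    out=[]
    for name,lo,hi in(('w',(0,0,120),(180,70,255)),('y',(10,110,90),(35,255,255))):
        k=cv2.inRange(hsv,lo,hi)&m
        n,l,st,ce=cv2.connectedComponentsWithStats(k)
        for i in range(1,n):
            if st[i,4]>15: out.append((name,ce[i].round(1),st[i]))
    return out
E
python3 - <<'E'
from h import *
for n in("top","scene"):
    d=dict(np.load(f'{n}0.npz'))
    c=trayfit(d); 
    print(n,len(c))
    if n=='top':
        h=pix2plane(d,c,76)[:,:2]
        r=cv2.minAreaRect(h.astype(np.float32)); print(r, cv2.boxPoints(r))
    for t in tablets(d,c): print(t[0],t[1],t[2],pix2plane(d,t[1],74 if n=='top' else 70).round(1))
    u=[(int(v),int(w)) for v,w in ((300,200),(250,240))]
E
```

```text
top 308
((547.062255859375, 36.12577819824219), (224.84226989746094, 221.68910217285156), 25.04816246032715) [[ 398.28473    88.9488  ]
 [ 492.14346  -111.890945]
 [ 695.8398    -16.697243]
 [ 601.9811    184.1425  ]]
w [267.5 179.9] [263 175  10  10  78] [[606.7  35.5  74. ]]
w [281.2 187.4] [277 183  10  10  78] [[ 5.869e+02 -3.000e-01  7.400e+01]]
w [243.7 206.4] [239 202  10  10  80] [[536.4  95.7  74. ]]
w [279.8 232.9] [ 241  210   79   47 1328] [[468.6   2.5  74. ]]
y [251.2 185.8] [247 182   9   9  59] [[590.8  77.5  74. ]]
scene 359
w [269.1 226.7] [264 223  11   8  70] [[583.3  -1.3  70. ]]
w [318.5 229.2] [313 226  12   8  72] [[532.6  96.   70. ]]
w [278.4 236.6] [273 233  12   8  76] [[603.   34.4  70. ]]
y [299.4 240.8] [294 236  12  11  93] [[591.6  79.8  70. ]]
```

```bash
cat >> h.py <<'E'
O=np.array([548.,36.]); YAW=np.radians(-155.0)
ex=np.array([np.cos(YAW),np.sin(YAW)]); ey=np.array([-ex[1],ex[0]])
def w2t(p): p=np.atleast_2d(p)[:,:2]-O; return np.c_[p@ex,p@ey]
def plan(wps,back=22.,tipz=66.,tip=172.):
    """rows for tablet-centre waypoints (x,y,heading deg[,tip z]) in the tray frame -> tool-frame shifts"""
    s=telemetry.get_state(); Rt=R.from_rotvec(s['orientation']); p0=np.array(s['tcp_pos'])
    tx=Rt.as_matrix()[:,0]; head0=np.degrees(np.arctan2(-tx[1],-tx[0])-YAW)
    print('t',round(float(s['time_s']),2),'tool tray xy',w2t(p0).round(1)[0],'tip z',round(p0[2]-tip,1),'head',round((head0+180)%360-180,1),'F',np.round(s['wrist_force'],1),'w',round(float(s['width']),1))
    S=[];D=[]
    for w in wps:
        z=w[3] if len(w)>3 else tipz; f=np.radians(w[2])
        c=np.array(w[:2])-back*np.array([np.cos(f),np.sin(f)])
        g=np.r_[O+c[0]*ex+c[1]*ey,z+tip]
        yw=YAW+f+np.pi
        Rg=R.from_matrix(np.array([[np.cos(yw),np.sin(yw),0],[np.sin(yw),-np.cos(yw),0],[0,0,-1.]]))
        S.append((Rt.inv().apply(g-p0)/10).round(2).tolist()); D.append(np.degrees((Rt.inv()*Rg).as_rotvec()).round(1).tolist())
    print('S',S);print('D',D)
E
python3 -c "
from h import *
plan([(-26,56,-38,120),(-26,56,-38,66)])"
```

```text
t 0.1 tool tray xy [497.  525.5] tip z 231.6 head 1.2 F [ 0.6 -1.   0.5] w 86.0
S [[54.96, -44.45, 11.25], [54.96, -44.44, 16.65]]
D [[-0.1, 0.0, 39.2], [-0.1, 0.0, 39.2]]
```

Call:
apply_moves:
  slide:
    - [55,-44.5,4]
    - [55,-44.5,4]
    - [55,-44.5,4]
    - [55,-44.5,4]
    - [55,-44.5,4]
    - [55,-44.5,4]
    - [55,-44.5,4]
    - [55,-44.5,4]
    - [55,-44.5,4]
    - [55,-44.5,4]
  delta_rot:
    - [0,0,39]
    - [0,0,39]
    - [0,0,39]
    - [0,0,39]
    - [0,0,39]
    - [0,0,39]
    - [0,0,39]
    - [0,0,39]
    - [0,0,39]
    - [0,0,39]
  grip: [1.4,1.4,1.4,1.4,1.4,1.4,1.4,1.4,1.4,1.4]

```text
time_s: 0.93
tcp_pos: [494.9, -271.1, 380.9]
orientation: [-3.122, 0.351, 0.001]
wrist_force: [0.5, -0.4, 0.1]
width: 14.1
gripper_force: 0.0
```

```bash
python3 -c "
from h import *
plan([(-26,56,-38,120)])"
```

```text
t 0.93 tool tray xy [177.9 255.9] tip z 208.9 head -37.8 F [ 0.5 -0.4  0.1] w 14.1
S [[6.05, -28.29, 8.89]]
D [[-0.0, 0.0, 0.2]]
```

Call:
apply_moves:
  slide:
    - [6,-28.3,3]
    - [6,-28.3,6]
    - [6,-28.3,8.8]
    - [6,-28.3,8.8]
    - [6,-28.3,8.8]
    - [6,-28.3,8.8]
    - [6,-28.3,8.8]
    - [6,-28.3,8.8]
    - [6,-28.3,8.8]
    - [6,-28.3,8.8]
  delta_rot:
    - [0,0,0]
    - [0,0,0]
    - [0,0,0]
    - [0,0,0]
    - [0,0,0]
    - [0,0,0]
    - [0,0,0]
    - [0,0,0]
    - [0,0,0]
    - [0,0,0]
  grip: [1.4,1.4,1.4,1.4,1.4,1.4,1.4,1.4,1.4,1.4]

```text
time_s: 1.77
tcp_pos: [615.7, -9.9, 292.5]
orientation: [3.122, -0.348, -0.003]
wrist_force: [-0.1, -1.1, -0.1]
width: 14.0
gripper_force: 0.0
```

```bash
python3 -c "
from h import *
plan([(-26,56,-38,120),(-26,56,-38,68)])
for n in ('top','scene'):
    d=get_image(n); np.savez(n+'1.npz',**d)
    im=d['image'][130:280,190:400][:,:,::-1] if n=='top' else d['image'][130:300,190:400][:,:,::-1]
    cv2.imwrite(f'pics/{n}1.png',cv2.resize(im,None,fx=3,fy=3,interpolation=cv2.INTER_CUBIC))
"
```

```text
t 1.77 tool tray xy [-42.   70.3] tip z 120.5 head -37.7 F [-0.1 -1.1 -0.1] w 14.0
S [[0.06, -0.14, 0.05], [0.07, -0.14, 5.25]]
D [[0.0, 0.1, 0.3], [0.0, 0.1, 0.3]]
```

View pics/scene1.png

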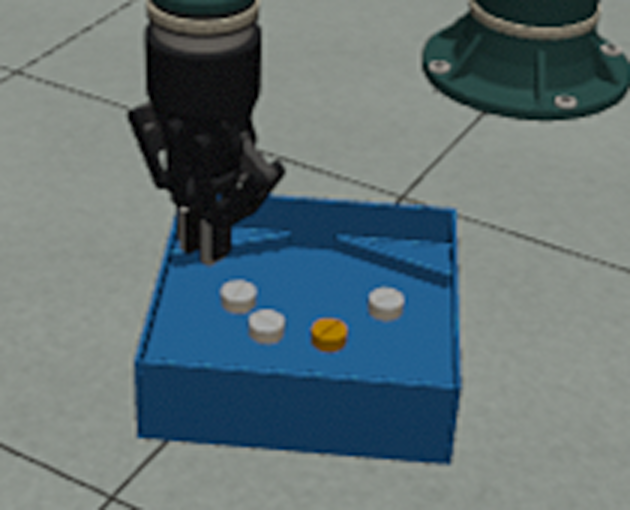

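Fingertips are above the tray (crop ≈(205,250)), clear behind the white at (238,295). I'll descend there.

Call:
apply_moves:
  slide:
    - [0.1,-0.1,2]
    - [0.1,-0.1,4]
    - [0.1,-0.1,5]
    - [0.1,-0.1,5.3]
    - [0.1,-0.1,5.4]
    - [0.1,-0.1,5.4]
  delta_rot:
    - [0,0,0]
    - [0,0,0]
    - [0,0,0]
    - [0,0,0]
    - [0,0,0]
    - [0,0,0]
  grip: [1.4,1.4,1.4,1.4,1.4,1.4]

```text
time_s: 2.37
tcp_pos: [617.2, -10.8, 239.7]
orientation: [3.121, -0.353, 0.001]
wrist_force: [0.2, 0.5, 0.8]
width: 13.9
gripper_force: 0.0
```

```bash
python3 -c "
from h import *
n=10
# approach + push straight to (36,7)
plan([(-26+62*k/n,56-49*k/n,-38) for k in range(1,n+1)])"
```

```text
t 2.37 tool tray xy [-42.9  71.6] tip z 67.7 head -37.9 F [0.2 0.5 0.8] w 13.9
S [[-0.89, -0.19, 0.17], [-1.68, -0.2, 0.17], [-2.47, -0.21, 0.17], [-3.26, -0.21, 0.17], [-4.05, -0.22, 0.17], [-4.84, -0.22, 0.17], [-5.63, -0.23, 0.17], [-6.42, -0.23, 0.17], [-7.21, -0.24, 0.17], [-8.0, -0.25, 0.17]]
D [[0.0, -0.0, 0.1], [0.0, -0.0, 0.1], [0.0, -0.0, 0.1], [0.0, -0.0, 0.1], [0.0, -0.0, 0.1], [0.0, -0.0, 0.1], [0.0, -0.0, 0.1], [0.0, -0.0, 0.1], [0.0, -0.0, 0.1], [0.0, -0.0, 0.1]]
```

Call:
apply_moves:
  slide:
    - [-0.6,-0.2,0.15]
    - [-1.3,-0.2,0.15]
    - [-2.1,-0.2,0.15]
    - [-2.9,-0.2,0.15]
    - [-3.7,-0.2,0.15]
    - [-4.5,-0.2,0.15]
    - [-5.3,-0.2,0.15]
    - [-6.1,-0.2,0.15]
    - [-6.7,-0.2,0.15]
    - [-7.1,-0.2,0.15]
  delta_rot:
    - [0,0,0]
    - [0,0,0]
    - [0,0,0]
    - [0,0,0]
    - [0,0,0]
    - [0,0,0]
    - [0,0,0]
    - [0,0,0]
    - [0,0,0]
    - [0,0,0]
  grip: [1.4,1.4,1.4,1.4,1.4,1.4,1.4,1.4,1.4,1.4]

```text
time_s: 3.2
tcp_pos: [547.3, 8.1, 237.6]
orientation: [3.122, -0.351, -0.001]
wrist_force: [-0.1, 0.4, 0.4]
width: 14.3
gripper_force: 0.1
```

```bash
python3 -c "
from h import *
n=9
plan([(30+19*k/n,11-11*k/n,-38+38*k/n) for k in range(1,n+1)])
for n in ('top','scene'):
    d=get_image(n); c=trayfit(dict(np.load(n+'0.npz')))
    for t in tablets(d,c):
        if t[2][4]<300: print(n,t[0],t[2][4],w2t(pix2plane(d,t[1],74 if n=='top' else 70)).round(1))
    im=d['image'][150:300,200:400][:,:,::-1]
    cv2.imwrite(f'pics/{n}2.png',cv2.resize(im,None,fx=3,fy=3,interpolation=cv2.INTER_CUBIC))
"
```

```text
t 3.2 tool tray xy [12.4 24.9] tip z 65.6 head -37.8 F [-0.1  0.4  0.4] w 14.3
S [[-0.29, -0.15, -0.04], [-0.55, -0.27, -0.04], [-0.82, -0.4, -0.04], [-1.1, -0.52, -0.04], [-1.4, -0.64, -0.04], [-1.7, -0.76, -0.04], [-2.02, -0.87, -0.04], [-2.35, -0.98, -0.04], [-2.68, -1.08, -0.04]]
D [[0.0, 0.1, -4.0], [0.0, 0.1, -8.3], [0.0, 0.1, -12.5], [-0.0, 0.1, -16.7], [-0.0, 0.1, -20.9], [-0.0, 0.1, -25.1], [-0.0, 0.1, -29.4], [-0.0, 0.1, -33.6], [-0.0, 0.1, -37.8]]
scene w 73 [[-11.4 -60.9]]
scene w 79 [[-49.6  24.6]]
scene y 97 [[-58.4 -21.3]]
```

View pics/scene2.png

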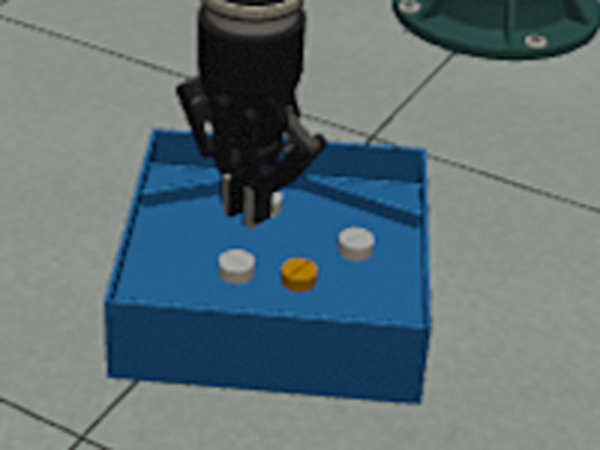

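The tablet shows just ahead of the fingertips (crop (275,205)), so the cradle holds it. Next I turn and push it to the gate.

Call:
apply_moves:
  slide:
    - [-0.3,-0.15,0]
    - [-0.55,-0.27,0]
    - [-0.8,-0.4,0]
    - [-1.1,-0.5,0]
    - [-1.4,-0.65,0]
    - [-1.7,-0.75,0]
    - [-2.0,-0.85,0]
    - [-2.35,-1.0,0]
    - [-2.7,-1.1,0]
    - [-2.7,-1.1,0]
  delta_rot:
    - [0,0,-4]
    - [0,0,-8.5]
    - [0,0,-12.5]
    - [0,0,-16.5]
    - [0,0,-21]
    - [0,0,-25]
    - [0,0,-29.5]
    - [0,0,-33.5]
    - [0,0,-38]
    - [0,0,-38]
  grip: [1.4,1.4,1.4,1.4,1.4,1.4,1.4,1.4,1.4,1.4]

```text
time_s: 4.13
tcp_pos: [524.3, 24.7, 237.6]
orientation: [-3.065, -0.687, 0.0]
wrist_force: [0.5, 0.2, -0.3]
width: 13.8
gripper_force: 0.0
```

```bash
python3 -c "
from h import *
plan([(x,0,0) for x in (54,58,62,66)])
for n in ('top','scene'):
    d=get_image(n); c=trayfit(dict(np.load(n+'0.npz')))
    for t in tablets(d,c):
        if t[2][4]<300: print(n,t[0],t[2][4],w2t(pix2plane(d,t[1],74 if n=='top' else 70)).round(1))
"
```

```text
t 4.13 tool tray xy [26.2  0.2] tip z 65.6 head 0.3 F [ 0.5  0.2 -0.3] w 13.8
S [[-0.58, -0.03, -0.04], [-0.98, -0.03, -0.04], [-1.38, -0.03, -0.04], [-1.78, -0.03, -0.04]]
D [[-0.0, 0.0, 0.3], [-0.0, 0.0, 0.3], [-0.0, 0.0, 0.3], [-0.0, 0.0, 0.3]]
scene w 39 [[52.2  1.3]]
scene w 73 [[-11.4 -60.9]]
scene w 79 [[-49.6  24.6]]
scene y 98 [[-58.4 -21.1]]
```

Call:
apply_moves:
  slide:
    - [-0.5,0,0]
    - [-1.0,0,0]
    - [-1.4,0,0]
    - [-1.8,0,0]
    - [-2.0,0,0]
    - [-2.0,0,0]
    - [-1.8,0,0]
  delta_rot:
    - [0,0,0]
    - [0,0,0]
    - [0,0,0]
    - [0,0,0]
    - [0,0,0]
    - [0,0,0]
    - [0,0,0]
  grip: [1.4,1.4,1.4,1.4,1.4,1.4,1.4]

```text
time_s: 4.82
tcp_pos: [507.8, 16.7, 237.7]
orientation: [3.066, 0.684, -0.001]
wrist_force: [0.5, 0.1, 0.9]
width: 13.8
gripper_force: 0.0
```

```bash
cat > look.py <<'E'
from h import *
for n in ('top','scene'):
    d=get_image(n); c=trayfit(dict(np.load(n+'0.npz')))
    for t in tablets(d,c):
        if t[2][4]<300: print(n,t[0],t[2][4],w2t(pix2plane(d,t[1],74 if n=='top' else 70)).round(1))
    cv2.imwrite(f'pics/last_{n}.png',d['image'][:,:,::-1])
E
python3 look.py; python3 -c "
from h import *
plan([(64,0,0,120),(-62,25,-13,120),(-62,28,-13,66)])
im=cv2.hconcat([cv2.imread('pics/last_top.png')[140:270,200:340],cv2.imread('pics/last_scene.png')[160:290,210:350]])
cv2.imwrite('pics/c3.png',cv2.resize(im,None,fx=2.8,fy=2.8,interpolation=cv2.INTER_CUBIC))
"
```

```text
scene w 73 [[-11.4 -60.9]]
scene w 78 [[-49.6  24.4]]
scene y 98 [[-58.4 -21.1]]
t 4.92 tool tray xy [43.6  0.4] tip z 65.7 head 0.2 F [0.3 0.2 0.2] w 13.9
S [[0.16, -0.04, -5.43], [12.7, 3.0, -5.42], [12.69, 3.3, -0.02]]
D [[0.0, -0.0, 0.2], [0.0, -0.0, 13.2], [0.0, -0.0, 13.2]]
```

View pics/c3.png

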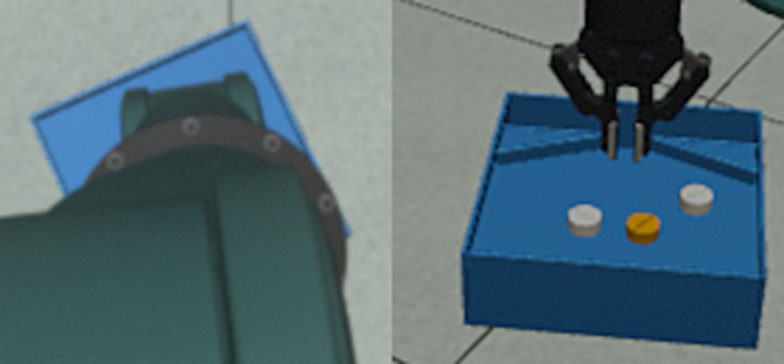

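The trough push left nothing ahead of the fingers (right crop), so the first tablet dropped. Now for the white at tray (-50,24.5).

```bash
python3 -c "
from h import *
plan([(64,0,0,90),(-58,26.3,-12.5,90),(-58,26.3,-12.5,66)])"
```

```text
t 4.92 tool tray xy [43.6  0.4] tip z 65.7 head 0.2 F [0.3 0.2 0.2] w 13.9
S [[0.16, -0.04, -2.43], [12.3, 3.11, -2.42], [12.3, 3.11, -0.02]]
D [[0.0, -0.0, 0.2], [0.0, -0.0, 12.7], [0.0, -0.0, 12.7]]
```

Call:
apply_moves:
  slide:
    - [0.1,0,-1.5]
    - [0.1,0,-2.8]
    - [3,0.8,-2.8]
    - [6,1.5,-2.8]
    - [9,2.5,-2.8]
    - [11,2.9,-2.8]
    - [12.3,3.1,-2.8]
    - [12.3,3.1,-2.8]
    - [12.3,3.1,-2.8]
    - [12.3,3.1,-2.8]
  delta_rot:
    - [0,0,0]
    - [0,0,0]
    - [0,0,3]
    - [0,0,6]
    - [0,0,9]
    - [0,0,12]
    - [0,0,12.5]
    - [0,0,12.5]
    - [0,0,12.5]
    - [0,0,12.5]
  grip: [1.4,1.4,1.4,1.4,1.4,1.4,1.4,1.4,1.4,1.4]

```text
time_s: 5.75
tcp_pos: [631.3, 40.9, 265.2]
orientation: [3.122, 0.347, -0.004]
wrist_force: [-0.7, -0.7, -0.3]
width: 13.7
gripper_force: 0.0
```

```bash
python3 look.py; python3 -c "
from h import *
plan([(-58,26.3,-12.5,66)])"
```

```text
scene w 74 [[-11.4 -60.9]]
scene w 24 [[-50.9  32.5]]
scene y 99 [[-58.7 -21.4]]
t 5.85 tool tray xy [-77.4  30.9] tip z 93.4 head -12.3 F [ 0.5 -0.1 -0.5] w 13.8
S [[0.21, -0.03, 2.74]]
D [[-0.0, 0.1, 0.2]]
```

Call:
apply_moves:
  slide:
    - [0.5,0,0.5]
    - [0.5,0,1.5]
    - [0.5,0,2.4]
    - [0.5,0,2.75]
    - [0.5,0,2.75]
    - [0.5,0,2.75]
  delta_rot:
    - [0,0,0]
    - [0,0,0]
    - [0,0,0]
    - [0,0,0]
    - [0,0,0]
    - [0,0,0]
  grip: [1.4,1.4,1.4,1.4,1.4,1.4]

```text
time_s: 6.35
tcp_pos: [637.3, 42.3, 237.5]
orientation: [3.122, 0.347, -0.002]
wrist_force: [-0.6, 0.4, 0.5]
width: 14.3
gripper_force: 0.0
```

```bash
python3 -c "
from h import *
plan([(-50,24.5,-12.5),(-50+75,24.5-16.6,-12.5),(35,5.5,-12.5)])"
```

```text
t 6.35 tool tray xy [-83.6  32.1] tip z 65.5 head -12.3 F [-0.6  0.4  0.5] w 14.3
S [[-1.24, -0.02, -0.05], [-8.92, -0.04, -0.04], [-9.95, -0.06, -0.04]]
D [[-0.0, 0.1, 0.2], [-0.0, 0.1, 0.2], [-0.0, 0.1, 0.2]]
```

Call:
apply_moves:
  slide:
    - [-0.6,0,0]
    - [-1.2,0,0]
    - [-2.0,0,0]
    - [-3.0,0,0]
    - [-4.0,0,0]
    - [-5.0,0,0]
    - [-6.0,0,0]
    - [-7.0,0,0]
    - [-7.7,0,0]
    - [-8.2,0,0]
  delta_rot:
    - [0,0,0]
    - [0,0,0]
    - [0,0,0]
    - [0,0,0]
    - [0,0,0]
    - [0,0,0]
    - [0,0,0]
    - [0,0,0]
    - [0,0,0]
    - [0,0,0]
  grip: [1.4,1.4,1.4,1.4,1.4,1.4,1.4,1.4,1.4,1.4]

```text
time_s: 7.18
tcp_pos: [556.3, 24.0, 238.2]
orientation: [3.122, 0.346, -0.001]
wrist_force: [-0.9, 0.6, -0.2]
width: 14.0
gripper_force: 0.1
```

```bash
python3 look.py; python3 -c "
from h import *
n=9
plan([(20+30*k/n,9-9*k/n,-12.5+12.5*k/n) for k in range(1,n+1)])"
```

```text
top w 237 [[90.4 79.6]]
scene w 24 [[23.6 14.8]]
scene w 73 [[-11.4 -60.9]]
scene y 98 [[-58.4 -21.1]]
t 7.28 tool tray xy [-2.7 14.5] tip z 66.1 head -12.3 F [ 0.7 -0.8 -0.4] w 14.2
S [[-0.48, -0.12, 0.01], [-0.83, -0.2, 0.02], [-1.18, -0.28, 0.02], [-1.53, -0.36, 0.02], [-1.88, -0.44, 0.02], [-2.24, -0.52, 0.02], [-2.59, -0.6, 0.02], [-2.95, -0.68, 0.02], [-3.31, -0.76, 0.02]]
D [[-0.0, 0.1, -1.2], [-0.0, 0.1, -2.6], [-0.0, 0.1, -4.0], [-0.0, 0.1, -5.4], [-0.0, 0.1, -6.8], [-0.0, 0.1, -8.2], [-0.0, 0.1, -9.6], [-0.0, 0.1, -11.0], [-0.0, 0.1, -12.3]]
```

Call:
apply_moves:
  slide:
    - [-0.5,-0.1,0]
    - [-0.8,-0.2,0]
    - [-1.2,-0.3,0]
    - [-1.5,-0.35,0]
    - [-1.9,-0.45,0]
    - [-2.25,-0.5,0]
    - [-2.6,-0.6,0]
    - [-2.95,-0.7,0]
    - [-3.3,-0.75,0]
    - [-3.3,-0.75,0]
  delta_rot:
    - [0,0,-1]
    - [0,0,-2.5]
    - [0,0,-4]
    - [0,0,-5.5]
    - [0,0,-7]
    - [0,0,-8]
    - [0,0,-9.5]
    - [0,0,-11]
    - [0,0,-12.5]
    - [0,0,-12.5]
  grip: [1.4,1.4,1.4,1.4,1.4,1.4,1.4,1.4,1.4,1.4]

```text
time_s: 8.12
tcp_pos: [522.7, 24.3, 238.1]
orientation: [-3.065, -0.687, 0.002]
wrist_force: [-0.6, 0.3, 0.1]
width: 14.0
gripper_force: 0.0
```

```bash
python3 look.py; python3 -c "
from h import *
plan([(x,0,0) for x in (54,58,62,66,68)])"
```

```text
scene w 36 [[53.1  0.4]]
scene w 73 [[-11.4 -60.9]]
scene y 98 [[-58.4 -21.1]]
t 8.22 tool tray xy [27.1  0.3] tip z 66.2 head 0.2 F [ 0.6 -0.3 -0.6] w 14.3
S [[-0.49, -0.03, 0.02], [-0.89, -0.03, 0.02], [-1.29, -0.03, 0.02], [-1.69, -0.03, 0.02], [-1.89, -0.03, 0.02]]
D [[-0.0, 0.0, 0.2], [-0.0, 0.0, 0.2], [-0.0, 0.0, 0.2], [-0.0, 0.0, 0.2], [-0.0, 0.0, 0.2]]
```

Call:
apply_moves:
  slide:
    - [-0.5,0,0]
    - [-0.9,0,0]
    - [-1.3,0,0]
    - [-1.7,0,0]
    - [-1.9,0,0]
    - [-1.9,0,0]
    - [-1.5,0,0]
  delta_rot:
    - [0,0,0]
    - [0,0,0]
    - [0,0,0]
    - [0,0,0]
    - [0,0,0]
    - [0,0,0]
    - [0,0,0]
  grip: [1.4,1.4,1.4,1.4,1.4,1.4,1.4]

```text
time_s: 8.8
tcp_pos: [509.4, 17.6, 238.1]
orientation: [3.066, 0.684, -0.003]
wrist_force: [-0.2, 0.0, 0.0]
width: 13.7
gripper_force: 0.0
```

```bash
python3 look.py; python3 -c "
from h import *
plan([(64,0,0,95),(-18.5,-65.5,38,95),(-18.5,-65.5,38,66)])"
```

```text
scene w 73 [[-11.4 -60.9]]
scene y 97 [[-58.4 -21.1]]
t 8.9 tool tray xy [40.9  0.3] tip z 66.3 head 0.2 F [-0.7 -0.4 -0.2] w 13.7
S [[-0.11, -0.03, -2.87], [7.7, -7.91, -2.86], [7.7, -7.91, 0.04]]
D [[0.0, -0.1, 0.2], [0.0, -0.1, -37.8], [0.0, -0.1, -37.8]]
```

Call:
apply_moves:
  slide:
    - [0,0,-1.5]
    - [0,0,-3]
    - [1.5,-1.5,-3]
    - [3.5,-3.5,-3]
    - [5.5,-5.5,-3]
    - [7,-7,-3]
    - [7.8,-8.1,-3]
    - [7.8,-8.1,-3]
    - [7.8,-8.1,-3]
    - [7.8,-8.1,-3]
  delta_rot:
    - [0,0,-4]
    - [0,0,-9]
    - [0,0,-15]
    - [0,0,-21]
    - [0,0,-27]
    - [0,0,-33]
    - [0,0,-40]
    - [0,0,-40]
    - [0,0,-40]
    - [0,0,-40]
  grip: [1.4,1.4,1.4,1.4,1.4,1.4,1.4,1.4,1.4,1.4]

```text
time_s: 9.73
tcp_pos: [545.9, 123.2, 267.9]
orientation: [2.65, 1.687, -0.003]
wrist_force: [0.7, 0.2, 0.5]
width: 14.3
gripper_force: 0.0
```

```bash
python3 look.py; python3 -c "
from h import *
plan([(-20.5,-67,40,66)])
im=cv2.hconcat([cv2.imread('pics/last_top.png')[140:270,200:340],cv2.imread('pics/last_scene.png')[160:290,210:350]])
cv2.imwrite('pics/c4.png',cv2.resize(im,None,fx=2.8,fy=2.8,interpolation=cv2.INTER_CUBIC))"
```

```text
scene w 62 [[-12.4 -59.3]]
scene y 97 [[-58.4 -21.3]]
t 9.83 tool tray xy [-34.8 -79.5] tip z 96.0 head 40.0 F [ 0.1  0.1 -0.3] w 14.2
S [[0.31, 0.04, 3.0]]
D [[-0.0, 0.1, -0.0]]
```

View pics/c4.png

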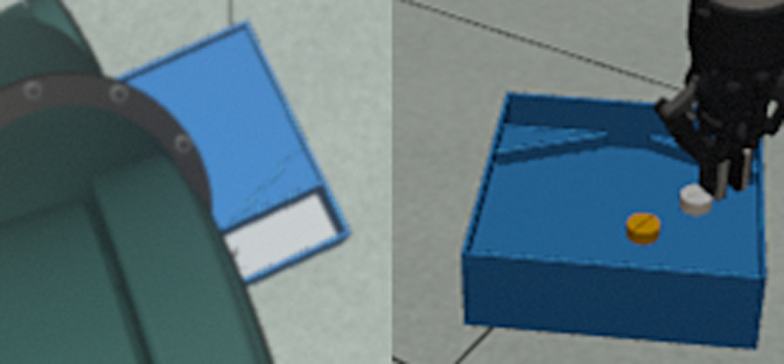

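The view shows the last white at crop (695,198) with the fingers raised behind it. I'll descend.

Call:
apply_moves:
  slide:
    - [0.4,0,0.3]
    - [0.4,0,1.5]
    - [0.4,0,2.5]
    - [0.4,0,3.0]
    - [0.4,0,3.0]
    - [0.4,0,3.0]
  delta_rot:
    - [0,0,0]
    - [0,0,0]
    - [0,0,0]
    - [0,0,0]
    - [0,0,0]
    - [0,0,0]
  grip: [1.4,1.4,1.4,1.4,1.4,1.4]

```text
time_s: 10.33
tcp_pos: [547.7, 128.1, 237.4]
orientation: [-2.647, -1.692, 0.002]
wrist_force: [0.2, -0.3, -0.4]
width: 14.2
gripper_force: 0.0
```

```bash
python3 look.py; python3 -c "
from h import *
plan([(-12.5,-60.5,40),(35.5,-20.2,40)])"
```

```text
scene w 32 [[-15.8 -55.9]]
scene y 97 [[-58.4 -21.1]]
t 10.43 tool tray xy [-38.8 -83.6] tip z 66.0 head 40.2 F [-0.3  0.5  0.6] w 13.8
S [[-1.3, 0.07, 0.0], [-7.57, 0.05, 0.0]]
D [[-0.0, 0.0, 0.2], [-0.0, 0.0, 0.2]]
```

Call:
apply_moves:
  slide:
    - [-0.6,0.1,0]
    - [-1.2,0.1,0]
    - [-1.8,0.1,0]
    - [-2.6,0.1,0]
    - [-3.4,0.1,0]
    - [-4.2,0.1,0]
    - [-5.0,0.1,0]
    - [-5.8,0.1,0]
    - [-6.4,0.1,0]
    - [-6.8,0.1,0]
  delta_rot:
    - [0,0,0]
    - [0,0,0]
    - [0,0,0]
    - [0,0,0]
    - [0,0,0]
    - [0,0,0]
    - [0,0,0]
    - [0,0,0]
    - [0,0,0]
    - [0,0,0]
  grip: [1.4,1.4,1.4,1.4,1.4,1.4,1.4,1.4,1.4,1.4]

```text
time_s: 11.27
tcp_pos: [519.8, 64.9, 238.1]
orientation: [2.648, 1.691, -0.001]
wrist_force: [0.0, 0.6, 0.3]
width: 13.9
gripper_force: 0.1
```

```bash
python3 look.py; python3 -c "
from h import *
n=10
plan([(30+14*k/n,-25+19*k/n,40-14*k/n) for k in range(1,n+1)])"
```

```text
scene y 99 [[-58.7 -21.4]]
t 11.37 tool tray xy [ 13.2 -38.2] tip z 66.1 head 40.1 F [-0.2  0.5  0.2] w 13.8
S [[-0.17, 0.04, 0.01], [-0.4, 0.15, 0.01], [-0.63, 0.26, 0.01], [-0.87, 0.37, 0.01], [-1.1, 0.48, 0.01], [-1.34, 0.59, 0.01], [-1.58, 0.69, 0.01], [-1.82, 0.8, 0.01], [-2.06, 0.91, 0.01], [-2.3, 1.02, 0.01]]
D [[-0.0, 0.1, 1.5], [-0.0, 0.1, 2.9], [-0.0, 0.1, 4.3], [-0.0, 0.1, 5.7], [-0.0, 0.1, 7.1], [-0.0, 0.1, 8.5], [-0.0, 0.1, 9.9], [-0.0, 0.1, 11.3], [-0.0, 0.1, 12.7], [-0.0, 0.1, 14.1]]
```

```bash
python3 -c "
from h import *
n=7
plan([(30+10*k/n,-25+19*k/n,40) for k in range(1,n+1)])"
```

```text
t 11.37 tool tray xy [ 13.2 -38.2] tip z 66.1 head 40.1 F [-0.2  0.5  0.2] w 13.8
S [[-0.22, 0.05, 0.01], [-0.5, 0.16, 0.01], [-0.79, 0.28, 0.01], [-1.07, 0.4, 0.01], [-1.36, 0.51, 0.01], [-1.64, 0.63, 0.01], [-1.93, 0.74, 0.01]]
D [[-0.0, 0.1, 0.1], [-0.0, 0.1, 0.1], [-0.0, 0.1, 0.1], [-0.0, 0.1, 0.1], [-0.0, 0.1, 0.1], [-0.0, 0.1, 0.1], [-0.0, 0.1, 0.1]]
```

Call:
apply_moves:
  slide:
    - [-0.2,0.05,0]
    - [-0.5,0.15,0]
    - [-0.8,0.3,0]
    - [-1.1,0.4,0]
    - [-1.4,0.5,0]
    - [-1.65,0.6,0]
    - [-1.9,0.7,0]
    - [-1.9,0.7,0]
  delta_rot:
    - [0,0,0]
    - [0,0,0]
    - [0,0,0]
    - [0,0,0]
    - [0,0,0]
    - [0,0,0]
    - [0,0,0]
    - [0,0,0]
  grip: [1.4,1.4,1.4,1.4,1.4,1.4,1.4,1.4]

```text
time_s: 12.03
tcp_pos: [518.6, 45.0, 238.1]
orientation: [2.648, 1.69, -0.001]
wrist_force: [-0.5, -0.5, 0.8]
width: 13.8
gripper_force: 0.0
```

```bash
python3 look.py; python3 -c "
from h import *
n=10
plan([(40+11*k/n,-6+6*k/n,40-40*k/n) for k in range(1,n+1)])"
```

```text
scene y 98 [[-58.4 -21.1]]
t 12.13 tool tray xy [ 22.5 -21.1] tip z 66.2 head 40.2 F [ 0.2  1.4 -0.5] w 14.1
S [[-0.24, 0.16, 0.02], [-0.38, 0.29, 0.02], [-0.53, 0.42, 0.02], [-0.69, 0.54, 0.02], [-0.86, 0.66, 0.02], [-1.04, 0.78, 0.02], [-1.23, 0.89, 0.02], [-1.43, 1.0, 0.02], [-1.64, 1.1, 0.02], [-1.86, 1.2, 0.02]]
D [[-0.0, 0.0, 4.2], [-0.0, 0.0, 8.2], [-0.0, 0.0, 12.2], [-0.0, 0.0, 16.2], [-0.0, 0.0, 20.2], [-0.0, 0.0, 24.2], [-0.0, 0.0, 28.2], [-0.0, 0.0, 32.2], [-0.0, 0.0, 36.2], [-0.0, 0.0, 40.2]]
```

Call:
apply_moves:
  slide:
    - [-0.25,0.15,0]
    - [-0.4,0.3,0]
    - [-0.55,0.4,0]
    - [-0.7,0.55,0]
    - [-0.85,0.65,0]
    - [-1.05,0.8,0]
    - [-1.25,0.9,0]
    - [-1.45,1.0,0]
    - [-1.65,1.1,0]
    - [-1.85,1.2,0]
  delta_rot:
    - [0,0,4]
    - [0,0,8]
    - [0,0,12]
    - [0,0,16]
    - [0,0,20]
    - [0,0,24]
    - [0,0,28]
    - [0,0,32]
    - [0,0,36]
    - [0,0,40]
  grip: [1.4,1.4,1.4,1.4,1.4,1.4,1.4,1.4,1.4,1.4]

```text
time_s: 12.97
tcp_pos: [521.9, 24.3, 238.2]
orientation: [-3.067, -0.68, -0.0]
wrist_force: [0.6, 0.8, -0.2]
width: 14.1
gripper_force: 0.0
```

```bash
python3 look.py; python3 -c "
from h import *
plan([(x,0,0) for x in (54,58,62,66,68)])"
```

```text
scene w 38 [[54.8  0.1]]
scene y 98 [[-58.4 -21.1]]
t 13.07 tool tray xy [28.8 -0.2] tip z 66.2 head 0.2 F [-0.5  0.1 -0.5] w 13.9
S [[-0.32, 0.02, 0.02], [-0.72, 0.02, 0.02], [-1.12, 0.02, 0.02], [-1.52, 0.01, 0.02], [-1.72, 0.01, 0.02]]
D [[0.0, 0.0, 0.2], [0.0, 0.0, 0.2], [0.0, 0.0, 0.2], [0.0, 0.0, 0.2], [0.0, 0.0, 0.2]]
```

The tablet is in the gate at about (54,0). Final push, then raise and withdraw.

Call:
apply_moves:
  slide:
    - [-0.4,0,0]
    - [-0.8,0,0]
    - [-1.2,0,0]
    - [-1.6,0,0]
    - [-1.8,0,0]
    - [-1.8,0,0]
    - [-1.4,0,0]
    - [-1.0,0,-2]
    - [-1.0,0,-5]
    - [-1.0,0,-8]
  delta_rot:
    - [0,0,0]
    - [0,0,0]
    - [0,0,0]
    - [0,0,0]
    - [0,0,0]
    - [0,0,0]
    - [0,0,0]
    - [0,0,0]
    - [0,0,0]
    - [0,0,0]
  grip: [1.4,1.4,1.4,1.4,1.4,1.4,1.4,1.4,1.4,1.4]

```text
time_s: 13.9
tcp_pos: [512.9, 20.1, 318.4]
orientation: [-3.065, -0.685, 0.004]
wrist_force: [0.8, 0.6, 0.4]
width: 14.0
gripper_force: 0.0
```

Call:
apply_moves:
  slide:
    - [0,4,-4]
    - [0,8,-8]
    - [0,12,-10]
    - [0,16,-10]
    - [0,20,-10]
    - [0,24,-10]
    - [0,28,-10]
    - [0,30,-10]
    - [0,30,-10]
    - [0,30,-10]
  delta_rot:
    - [0,0,0]
    - [0,0,0]
    - [0,0,0]
    - [0,0,0]
    - [0,0,0]
    - [0,0,0]
    - [0,0,0]
    - [0,0,0]
    - [0,0,0]
    - [0,0,0]
  grip: [1.4,1.4,1.4,1.4,1.4,1.4,1.4,1.4,1.4,1.4]

```text
time_s: 14.73
tcp_pos: [640.4, -255.4, 417.6]
orientation: [3.067, 0.676, -0.001]
wrist_force: [-0.6, 0.5, -0.3]
width: 14.1
gripper_force: 0.0
```

```bash
python3 look.py; python3 -c "
from h import *
im=cv2.hconcat([cv2.imread('pics/last_top.png')[140:270,200:340],cv2.imread('pics/last_scene.png')[160:290,210:350]])
cv2.imwrite('pics/c5.png',cv2.resize(im,None,fx=2.8,fy=2.8,interpolation=cv2.INTER_CUBIC))"
```

```text
top w 17 [[-62.1 -23. ]]
top y 59 [[-56.4 -19.5]]
scene y 94 [[-58.  -21.3]]
```

View pics/c5.png

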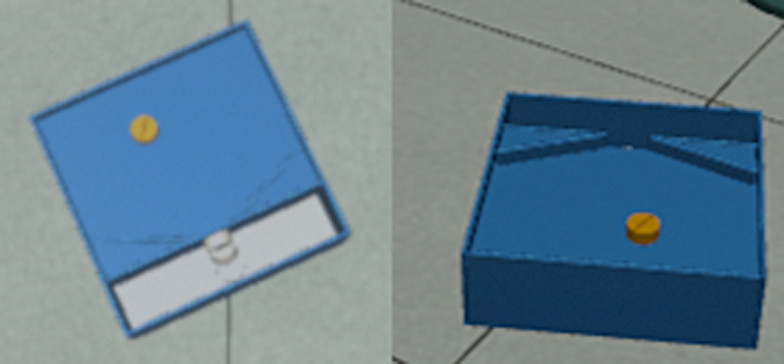

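The yellow stays at crop (144,128), and the trough has a pile near the gate (220,245). I'll check its height with the depth image, since a spot shows at the gate in the scene view.

```bash
python3 -c "
from h import *
d=get_image('top'); 
f=210/np.tan(np.radians(d['fov_y'])/2); P=d['pose']
v,u=np.mgrid[222:238,268:292]; z=d['range_z'][v,u]
p=np.stack([(u-d['cx'])/f*z,-(v-d['cy'])/f*z,-z],-1)@P[:3,:3].T+P[:3,3]
print(p[...,2].round(0).astype(int))
t=cv2.resize(d['image'][215:245,260:300][:,:,::-1],None,fx=10,fy=10,interpolation=cv2.INTER_CUBIC)
s=cv2.resize(get_image('scene')['image'][195:225,410-210+0+0+0:440][:,:,::-1][:,200-200+ 15*0:240],None,fx=5,fy=5)
s=cv2.resize(cv2.imread('pics/last_scene.png')[200:230,415:455],None,fx=10,fy=10) if 0 else cv2.resize(cv2.imread('pics/last_scene.png')[197:227,275:315],None,fx=10,fy=10,interpolation=cv2.INTER_CUBIC)
cv2.imwrite('pics/c6.png',cv2.hconcat([t,s]))"
```

```text
[[  64   65   60   63   61   63   63   61   63   60   58   52   49   47
    25   17    7   10    6   11    9   11    7   12]
 [  66   64   61   66   62   66   64 1039   56   54   56   56   55   48
    10   10    7   12   11   11    8   11    9   11]
 [  75   64   62   66   64   60   54   55   57   55   54   57   55   52
     7    4   10   11    9    9    6   11    9   11]
 [  74   77   62   61   53   52   49   54   54   57   55   54   60   50
    50    9   10    9    8   10    6   12   10   11]
 [  74   74   50   41   36   50   54   52   56   54   57   53   57   49
    47    7    8   10   11    8    7    7    9   12]
 [  65   43   32   23   18   46   54   52   53   57   58   52   41   33
    33   30    8    8    9    9   11   11    7   12]
 [  35   21   13    8    8   44   50   53   53   43   37   30   29   31
    30   33   12    8   11    9   10    7    8    8]
 [  14    9    6    5   10    7   45   45   37   27   31   35   33   29
    36   34   23   10    8    8   12   10   12    8]
 [   9    8    7   11    8   11   10   29   33   30   34   34   32   35
    36   34   27    8    5  
[... 200 characters left out ...]
1   37   37   34   34
    28   28   23   19    8    9    5    8    9   11]
 [   7   10    8   10    9    7    9   10   21   27   28   27   32   30
    26   22   22   17   22    8   13   10    9   10]
 [   8   10    9    9    9    8    9    8   11    8   22   27   28   21
    23   21   21   21   23   11   12    8    6    8]
 [  11   11    8    7    8    9    8   11    8    8   19   23   21   21
    21   19   20   20   19   10    9    9    7   11]
 [   9    9    5    9   11    8    8    9   10    9   20   21   18   18
    24   21   22   17   22    8   11    7    5   11]
 [  10    8   10    8    7    8    8   10    8    6   21   22   21   17
    22   23   23   22   20   10    8    9    9   79]]
```

View pics/c6.png

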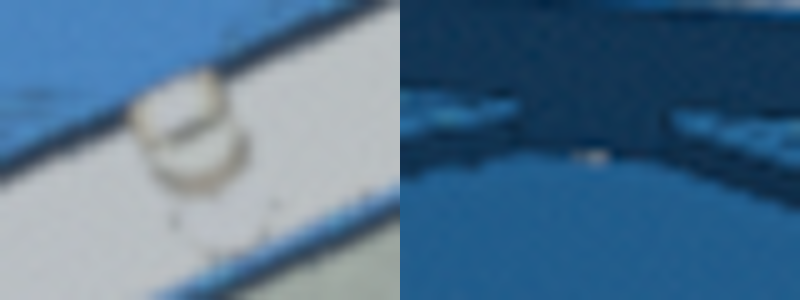

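```bash
python3 -c "
from h import *
d=get_image('top')
print('tall patch tray xy',w2t(pix2plane(d,[[275,228],[278,223],[281,226],[280,222],[278,228]],55)).round(1).tolist(),telemetry.get_state()['time_s'])
print(order.finish_job())"
```

```text
tall patch tray xy [[67.2, -8.5], [58.6, 4.0], [69.0, 7.8], [58.4, 9.8], [70.5, -1.5]] 14.9833
the job is handed in; nothing more can be done
None
```

I swept all three white tablets through the gate one at a time and handed the job in at about 15 s. The yellow tablet stayed on the platform, and the whites ended piled in the trough with the top one leaning against the partition, its top about 55 mm above the bench by depth image. The hand-in returned no verdict, and I didn't re-measure the jar, beaker and bottle.

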